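# Clamp the pipe stub for sawing

### The arm

A 6-joint arm with a two-finger parallel gripper is mounted at the origin on the work surface. World frame = base frame: x ahead of the robot, y to its left, z up, the work surface at z = 0. Lengths are in m, angles in rad, forces in N, time in s.
With the tool pointing down it reaches from about 0.425 to 0.95 m from the base axis. Payload 3.5 kg.
Tool frame: the origin (TCP) lies on the centre line of the jaws, within the pads' length; the fingertips stand 11 mm ahead of it and the grasp point (between the pads) lies 8 mm behind it; x points along the fingers, y is the direction in which the jaws open and shut, and the axes are right-handed (so a half turn about x gives the same grasp; the last joint's range is limited). The gripper opens to 85 mm and grips with 20 to 120 N. Pads are 22 mm wide; open, the fingers measure 114 mm over their backs; the gripper's body (76 mm by 85 mm) begins 54 mm behind the grasp point. The pads swing forward as they close: fully open they stand 13 mm farther back than shut.
Start: joints at [-1.303, 0.286, 1.577, -0, 1.279, -0.15], TCP at [0.274, -0.617, 0.242] pointing down, gripper open.
Joint ranges: [-2.77, 2.77], [-0.9, 2.22], [0.21, 2.48], [-1.53, 4.67], [0.24, 2.81], [-2.84, 2.84]. Speed limits (rad/s): [2.79, 2.79, 3.14, 3.14, 3.14, 3.14].

### API

Orientations are given as a unit quaternion [x, y, z, w].
In Python, from plant import ctrl gives the robot as it stands. The module is installed in compiled form; this text tells all that it offers.
- The arm moves only by the tool drive_tool, never from a script. Its argument "series" is a list of rows, each a list of 2 entries, a list of its own where there are three numbers: the shift along the tool's x, y, z in units of 50 mm (1.0 is 50 mm), then the turn, a rotation vector about the tool's x, y, z in degrees. A call has 1 to 5 rows; each row shifts and turns the pose as measured when the row begins, along the tool's axes as they then stand; what a row does not reach is not made up. A row lasts 1/10 s, in which the tool goes at most 50 mm and 8.59 degrees, less where a joint would pass 70% of its speed; a pose out of reach is approached as far as the arm can. A call is refused whole if a number of a shift passes 1 or a number of a turn 8.59, either way. A call with a gripper value outside its range is refused whole. "grip" is the gripper's target within -1 to 1 (fully open at 1, half-way at 0, shut at -1), set as the call begins (left out, the last holds). The fingers move at their own pace and stop on an object; "newtons" is the grip in N (left out, the last holds). Time passes only in rows, so rows that do not move let the fingers close. It gives the time, the measured TCP pose, the force and the opening at its end, in the units of the state.
- ctrl.get_state(): the state, without advancing time (a new reading comes with each control period).
- ctrl.read_camera(name): name is "scene" or "top"; returns a dict with "img" (480x640x3 uint8, red, green, blue), "camera_matrix" (3x3 intrinsics, pixels), "R" (3x3) and "t" (3): a world point X has camera coordinates R X + t. Camera axes: x right, y down, z forward; pixel columns grow to the right and rows downward; lengths in m; the calibration is good to about 2 mm. A picture is of the moment at which its call begins. There is no depth.
- ctrl.sign_off(): hands the job in, once; it reports no verdict.
The state is a dict: "time": time; "qpos": joint angles; "dq": joint speeds; "joint_efforts": joint torques, N m; "eef_pos": TCP position; "tcp_rot": TCP orientation; "contact_force": force on the tool from outside, world axes, zero at the start; "wrist_torque": the same for the moment, N m; "opening": opening from 0.0 (shut) to 1.0 (fully open).
Only numpy, scipy, OpenCV 4.12 (cv2) and the standard library are available. Lean on these libraries where they do the work, as an engineer would, in place of code of your own. Each camera call takes 0.05 s, during which the arm holds its last target.

### The job

Get the yellow pipe held for sawing: push it along its cradle until its end butts against the end stop, then turn the clamp's smooth black ball knob clockwise to screw the rubber foot down until it holds the pipe firmly, at about 50 N and never over 80 N, which would crush the thin wall. Let go of the knob with the pipe still against the stop, and leave the other things on the counter where they are.

Things in the scene. Friction and masses are not known exactly. Their poses are not given: they have to be found in the camera images.
- clamp: Bench pipe clamp fixed to the counter: grey base 100 x 190 x 12 mm, V cradle (45 degree flanks, 73 mm wide, 48 mm high, y = -110 to 68 mm, 4 mm saw kerf at y = -69), grey end stop 76 mm wide, 78 mm high at y = 68 to 78 mm, red yoke over the cradle at y = 0. Origin: on the counter, under the knob's axis; z up, y along the pipe towards the stop, x across. Yaw within 0.35 rad.
- stop_face (a point): Point on the face of the end stop, at the height of the pipe's axis (50 mm above the counter); axes as the clamp's.
- yoke_top (a point): Centre of the top of the red yoke's crosshead, 126 mm above the counter, on the screw's axis. The crosshead is 103 mm along the clamp's x and 32 mm along its y; the legs stand at x = 37 to 52 mm on both sides, 30 mm along y. A round boss, 32 mm across, rises 7 mm above this point.
- nut (a point): Top of the boss, where the screw enters (133 mm above the counter). Clockwise from above screws the spindle down 16 mm a turn (2.55 mm per rad). The screw has a steady drag of 0.20 N m either way and stays where left; each 10 N of clamping adds 0.025 N m to the tightening torque. Past first touch the force rises slowly, then about 8 N per 0.1 rad: 50 N comes some 0.6 to 0.8 rad after it.
- spindle: The screw with ball knob and foot; goes up and down, this reading does not turn. Origin: centre of the polished, slippery black ball, 50 mm across, 182 mm above the counter at the start; free for 45 mm below but for a 20 mm neck. Fingertips ending above the centre slip off. The rubber foot (28 mm disc) is set differently each time: 104 to 111 mm below the origin, 1.5 to 7.5 mm over the pipe.
- pipe: Yellow plastic pipe stub, 200 mm long, 40 mm outside and 32 mm inside diameter, 0.13 to 0.21 kg, lying in the V cradle under the yoke with its axis 50 mm above the counter, 18 to 46 mm short of the stop. Origin: its middle, on its axis; y runs along it, towards the stop.
- pipe_butt (a point): Centre of the pipe's end that faces the stop, on its axis.
- pipe_tail (a point): Centre of the pipe's other end, on its axis; this end overhangs the cradle, and with the pipe home it lies 22 mm beyond the cradle's end.
- spray_can: Blue spray can, 64 mm across, 190 mm high. Origin: centre of its underside.
- cement_tin: Grey jar of pipe cement with a red lid, 68 mm across, 85 mm high. Origin: centre of its underside.
- tape_measure: Orange and black tape measure, 70 x 34 x 64 mm high. Origin: centre of its underside.
- coupling: Yellow pipe coupling standing on end, 52 mm across, 55 mm high. Origin: centre of its underside.
- elbow: Yellow pipe elbow lying flat, arms 34 mm long along -x and +y, 48 mm thick. Origin: under the corner.
- marker: White marker pen with a red cap, lying along its x, 137 mm long, 16 mm thick. Origin: on the counter, near its middle.
- hacksaw: Small hacksaw lying flat, 0.36 m long along its x, 75 mm wide, blue handle to -x, 20 mm thick. Origin: on the counter, in the frame.
There are look-alikes about, which are no part of the job. There is more than one size of the pipe; the one meant has the size given above.

How it is judged:
On the way, in this order (a step that is already met when the one before it is completed fails the run):
1. the pipe lies straight in its cradle with its end against the end stop (y of pipe_butt in the frame of stop_face above -0.0025 m and angle between the y axis of pipe and the y axis of clamp, either way round below 0.05 rad), for 0.2 s.
2. with the pipe still home, the foot presses on it with 25 to 80 N (all of step 1 and contact force between spindle and pipe between 25 and 80 N), for 0.2 s.
At the end, for the whole second after the job is handed in: The pipe's end is within 2.5 mm of the end stop and the pipe lies in line with the cradle (within 0.05 rad) and at rest, the foot presses on it with 25 to 80 N, and the knob is released (all of step 2 and linear speed of pipe below 0.01 m/s); the robot touches nothing.
It fails at once if the pipe is crushed: the foot presses on it with over 80 N (contact force between spindle and pipe above 80 N).
It fails at once if another thing on the counter is shifted by more than 20 mm (distance of any of spray_can, cement_tin, tape_measure, coupling, elbow, marker, hacksaw from where it was at the start of the episode above 0.02 m).
It also fails if it takes over 69 s, if anything falls off the work surface, if the arm or the gripper's body presses on something with over 40 N, if the wrist force passes 120 N, or if a joint passes its speed limit or range.

## Working session

There is one attempt and no reset: what is moved stays moved. The work goes in short steps, Python scripts to look and compute and a tool call to move; the robot and the scene stay as the last step left them, time stands still between calls to the robot, and variables do not carry over. Pictures are saved under pics/ and viewed, and the job is handed in when it is done.

Besides the shell and the picture viewer there is one more tool, called after ">>>" by a JSON object that holds its "method" and its "body", one argument or row to a line. drive_tool: Moves the arm, as the interface text tells. Its arguments: {"type":"object","properties":{"series":{"type":"array"},"grip":{"type":"number"},"newtons":{"type":"number"}},"required":["series"]}

```bash
mkdir -p pics
cat > h.py <<'E'
import numpy as np, cv2
from plant import ctrl
from scipy.spatial.transform import Rotation as Ro
def snap(n,name):
    c=ctrl.read_camera(n); cv2.imwrite(f'pics/{name}.png',c['img'][:,:,::-1]); np.savez(f'pics/{name}.npz',**c); return c
def load(name): return dict(np.load(f'pics/{name}.npz'))
def onz(c,u,v,z):
    d=c['R'].T@np.linalg.inv(c['camera_matrix'])@[u,v,1]; o=-c['R'].T@c['t']
    return o+d*(z-o[2])/d[2]
def proj(c,X):
    p=c['camera_matrix']@(c['R']@np.array(X)+c['t']); return p[:2]/p[2]
def crop(name,x,y,w,h,k,out):
    i=cv2.imread(f'pics/{name}.png')[y:y+h,x:x+w]; cv2.imwrite(f'pics/{out}.png',cv2.resize(i,None,fx=k,fy=k,interpolation=cv2.INTER_CUBIC))
E
python3 - <<'E'
from h import *
for n in('scene','top'):
    c=snap(n,n+'0'); print(n,c['camera_matrix'].tolist(),(-c['R'].T@c['t']).round(3),c['R'].round(2).tolist())
s=ctrl.get_state(); print(s)
E
```

```text
scene [[521.6828348566252, 0.0, 321.5578126837175], [0.0, 521.6828348566252, 240.00660077966873], [0.0, 0.0, 1.0]] [ 1.243 -0.458  0.675] [[0.49, 0.87, -0.0], [0.44, -0.25, -0.86], [-0.75, 0.42, -0.51]]
top [[593.2474621585994, 0.0, 323.58772227159363], [0.0, 593.2474621585994, 231.13371828904278], [0.0, 0.0, 1.0]] [ 0.33  -0.013  1.519] [[-0.02, -1.0, 0.02], [-0.99, 0.02, -0.1], [0.1, -0.02, -0.99]]
{'time': 0.1, 'qpos': array([-1.30304118e+00,  2.87088378e-01,  1.57805422e+00,  1.11192371e-07,
        1.27858593e+00, -1.50019411e-01]), 'dq': array([-1.01953478e-03,  6.89890885e-04, -3.48359994e-03, -8.68813374e-05,
        3.10490346e-04,  7.78553994e-04]), 'joint_efforts': array([ 8.69451433e-04, -4.07295477e+01, -2.93700153e+01, -1.47798628e-04,
        3.40003891e-03,  6.71796997e-06]), 'eef_pos': array([ 0.27372682, -0.61637696,  0.24106514]), 'tcp_rot': array([-0.6916911 , -0.14738753,  0.69177988, -0.14587986]), 'contact_force': array([ 0.05731671,  0.87445382, -0.12355143]), 'wrist_torque': array([ 0.00736913, -0.04813156,  0.01990001]), 'opening': 0.9975455360404621}
```

View pics/scene0.png

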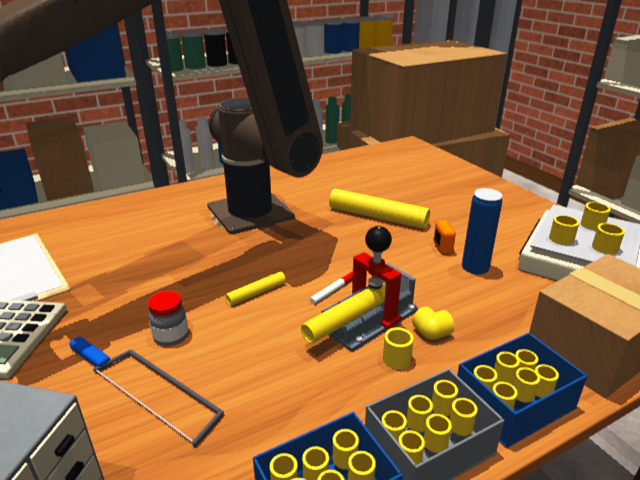

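View pics/top0.png

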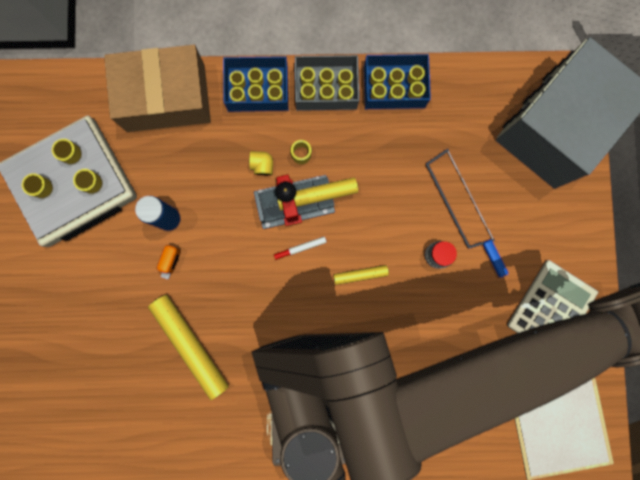

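Run:
```python
from h import *
crop('top0',235,135,140,105,5.7,'tc'); crop('scene0',290,215,180,140,4.4,'sc')
```

```text
(no output)
```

View pics/tc.png

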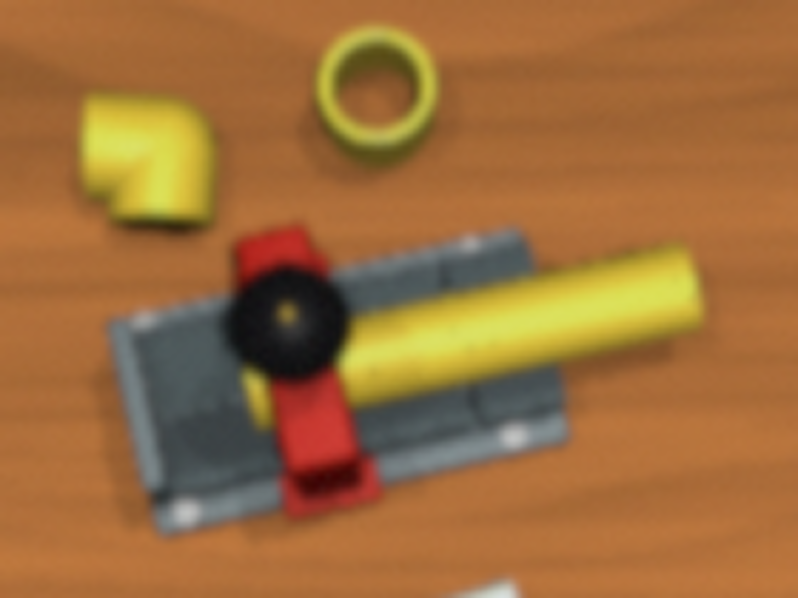

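View pics/sc.png

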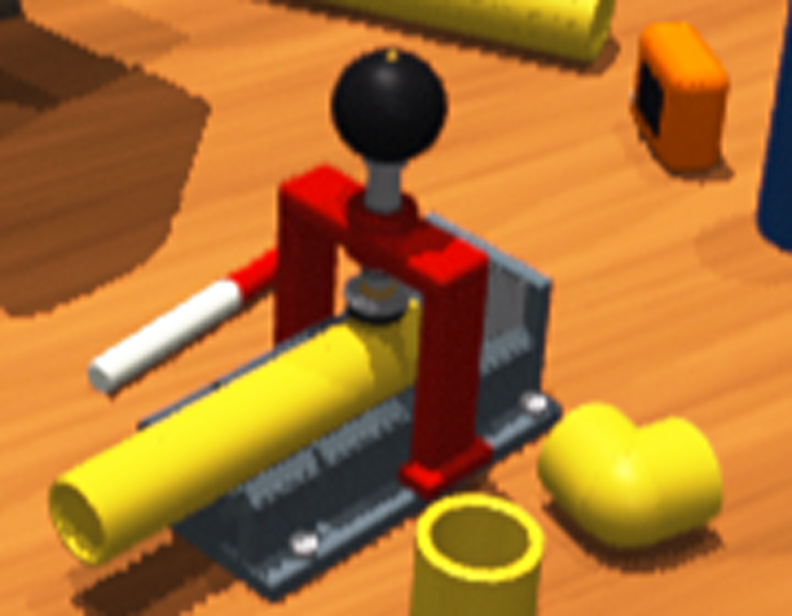

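Run:
```python
from h import *
t=load('top0'); s=load('scene0')
f=lambda x,y:(235+x/5.7,135+y/5.7); g=lambda x,y:(290+x/4.4,215+y/4.4)
print('ball',onz(t,*f(288,322),.182),onz(s,*g(390,105),.182))
for p in [(112,322),(162,532),(567,438),(525,230)]: print('base',onz(t,*f(*p),.012))
a=onz(t,*f(693,287),.055); print('tail',a, 'sc', onz(s,*g(80,518),.05))
for p,q in [((355,322),(685,247)),((355,408),(702,328))]:
  A,B=onz(t,*f(*p),.05),onz(t,*f(*q),.05); print(A,B,np.arctan2(*(A-B)[1::-1])) 
print('butt',onz(t,*f(252,398),.055))
print('stop top edge far',onz(t,*f(112,325),.078),onz(t,*f(155,495),.078))
```

```text
ball [0.55503975 0.0435583  0.182     ] [0.5566139  0.04509091 0.182     ]
base [0.58530029 0.12985499 0.012     ]
base [0.48984291 0.10868016 0.012     ]
base [ 0.5284036  -0.07355238  0.012     ]
base [ 0.62358348 -0.05695495  0.012     ]
tail [ 0.58836449 -0.12883144  0.055     ] sc [ 0.59059494 -0.12429992  0.05      ]
[0.57668704 0.01978376 0.05      ] [ 0.60717158 -0.12621345  0.05      ] 1.776641069994822
[0.53858856 0.02050994 0.05      ] [ 0.57091143 -0.13265977  0.05      ] 1.7787714674635005
butt [0.54321639 0.06521664 0.055     ]
stop top edge far [0.57280151 0.12360256 0.078     ] [0.49881833 0.10611673 0.078     ]
```

```bash
cat >> h.py <<'E'
O=np.array([.556,.0445,0]); Y=np.array([-.2048,.979,0]); X=np.array([.979,.2048,0])
def loc(x,y,z): return O+x*X+y*Y+np.array([0,0,z])
def Rd(ydir): # tool down, tool y along ydir
    x=np.array([0,0,-1.]); y=np.array(ydir)/np.linalg.norm(ydir); return np.c_[x,y,np.cross(x,y)]
def todo(P,R=None):
    s=ctrl.get_state(); T=Ro.from_quat(s['tcp_rot']); d=T.inv().apply(np.array(P)-s['eef_pos'])/.05
    print('t',s['time'],'pos',s['eef_pos'].round(4),'q6',s['qpos'][5].round(3),'F',s['contact_force'].round(2),'T',s['wrist_torque'].round(3),'op',round(s['opening'],3))
    print('shift units',d.round(3), 'axes y,z',T.as_matrix()[:,1].round(3),T.as_matrix()[:,2].round(3))
    if R is not None: print('turn',np.degrees((T.inv()*Ro.from_matrix(R)).as_rotvec()).round(2))
E
python3 - <<'E'
from h import *
for sg in (1,-1): todo(loc(0,-.215,.2),Rd(sg*X))
c=load('top0')
for p in [(440,253),(430,160),(448,150),(495,240),(470,247)]: print(p,onz(c,*p,.05).round(3))
E
```

```text
t 0.1 pos [ 0.2737 -0.6164  0.2411] q6 -0.15 F [ 0.06  0.87 -0.12] T [ 0.007 -0.048  0.02 ] op 0.998
shift units [ 0.836 -5.584 -9.619] axes y,z [ 0.406 -0.914 -0.002] [-0.914 -0.406 -0.   ]
turn [-77.88  -0.1    0.09]
t 0.1 pos [ 0.2737 -0.6164  0.2411] q6 -0.15 F [ 0.06  0.87 -0.12] T [ 0.007 -0.048  0.02 ] op 0.998
shift units [ 0.836 -5.584 -9.619] axes y,z [ 0.406 -0.914 -0.002] [-0.914 -0.406 -0.   ]
turn [1.0212e+02 9.0000e-02 1.0000e-01]
(440, 253) [ 0.415 -0.332  0.05 ]
(430, 160) [ 0.65  -0.317  0.05 ]
(448, 150) [ 0.675 -0.364  0.05 ]
(495, 240) [ 0.444 -0.471  0.05 ]
(470, 247) [ 0.428 -0.408  0.05 ]
```

>>> {"method": "drive_tool", "body": {
  "series": [
    [[0,-0.5,-0.9],[0,0,0]],
    [[0,-0.5,-0.9],[0,0,0]],
    [[0,-0.5,-0.9],[0,0,0]],
    [[0,-0.5,-0.9],[0,0,0]],
    [[0,-0.5,-0.9],[0,0,0]]
  ],
  "grip": -1,
  "newtons": 60
}}

```text
time: 0.6
eef_pos: [0.4228, -0.4167, 0.2372]
tcp_rot: [-0.692, -0.145, 0.693, -0.14]
contact_force: [-0.4, -0.6, -0.6]
opening: 0.142
```

>>> {"method": "drive_tool", "body": {
  "series": [
    [[0,-0.5,-0.9],[0,0,0]],
    [[0,-0.5,-0.9],[0,0,0]],
    [[0,-0.5,-0.9],[0,0,0]],
    [[0,-0.5,-0.9],[0,0,0]],
    [[0,-0.5,-0.7],[0,0,0]]
  ]
}}

```text
time: 1.1
eef_pos: [0.5664, -0.2179, 0.2355]
tcp_rot: [-0.691, -0.146, 0.694, -0.139]
contact_force: [-0.1, -0.6, 0.0]
opening: 0.002
```

>>> {"method": "drive_tool", "body": {
  "series": [
    [[0,0,0],[-8.5,0,0]],
    [[0,0,0],[-8.5,0,0]],
    [[0,0,0],[-8.5,0,0]],
    [[0,0,0],[-8.5,0,0]],
    [[0,0,0],[-8.5,0,0]]
  ]
}}

```text
time: 1.6
eef_pos: [0.5684, -0.2089, 0.2319]
tcp_rot: [-0.591, -0.393, 0.592, -0.382]
contact_force: [-0.8, -0.2, 0.6]
opening: 0.003
```

Run:
```python
from h import *
todo(loc(0,-.215,.2),Rd(X))
```

```text
t 1.6 pos [ 0.5684 -0.2089  0.2319] q6 -0.113 F [-0.78 -0.17  0.61] T [-0.049 -0.048  0.074] op 0.003
shift units [ 0.642  0.248 -1.034] axes y,z [ 0.917 -0.399 -0.015] [-0.399 -0.917 -0.007]
turn [-35.33  -0.66   0.69]
```

>>> {"method": "drive_tool", "body": {
  "series": [
    [[0,0,0],[-8.5,-0.5,0.5]],
    [[0,0,0],[-8.5,0,0]],
    [[0,0,0],[-8.5,0,0]],
    [[0,0,0],[-8.5,0,0]],
    [[0,0,0],[0,0,0]]
  ]
}}

```text
time: 2.1
eef_pos: [0.5667, -0.2076, 0.2282]
tcp_rot: [0.449, 0.549, -0.452, 0.541]
contact_force: [0.4, -1.0, 0.5]
opening: 0.0
```

Run:
```python
from h import *
todo(loc(0,-.215,.1),Rd(X))
```

```text
t 2.1 pos [ 0.5667 -0.2076  0.2282] q6 -0.707 F [ 0.45 -0.99  0.47] T [ 0.004 -0.034  0.009] op 0.0
shift units [ 2.561  0.836 -0.676] axes y,z [ 0.982  0.188 -0.01 ] [ 0.188 -0.982 -0.006]
turn [-0.99 -0.37  0.56]
```

>>> {"method": "drive_tool", "body": {
  "series": [
    [[0,0.42,-0.34],[-1,-0.4,0.6]],
    [[0.5,0.41,-0.33],[0,0,0]],
    [[0.8,0,0],[0,0,0]],
    [[0.8,0,0],[0,0,0]],
    [[0.5,0,0],[0,0,0]]
  ]
}}

```text
time: 2.6
eef_pos: [0.606, -0.1671, 0.0999]
tcp_rot: [0.452, 0.54, -0.449, 0.55]
contact_force: [0.5, -0.5, -0.1]
opening: -0.005
```

Run:
```python
from h import *
todo(loc(0,-.21,.034),Rd(X))
snap('scene','s1')
crop('s1',240,160,240,180,3.3,'s1c')
```

```text
t 2.6 pos [ 0.606  -0.1671  0.0999] q6 -0.619 F [ 0.46 -0.46 -0.15] T [-0.022  0.009 -0.006] op -0.005
shift units [ 1.315 -0.13  -0.155] axes y,z [0.982 0.188 0.011] [ 0.187 -0.982  0.008]
turn [-1.01  0.46 -0.64]
```

View pics/s1c.png

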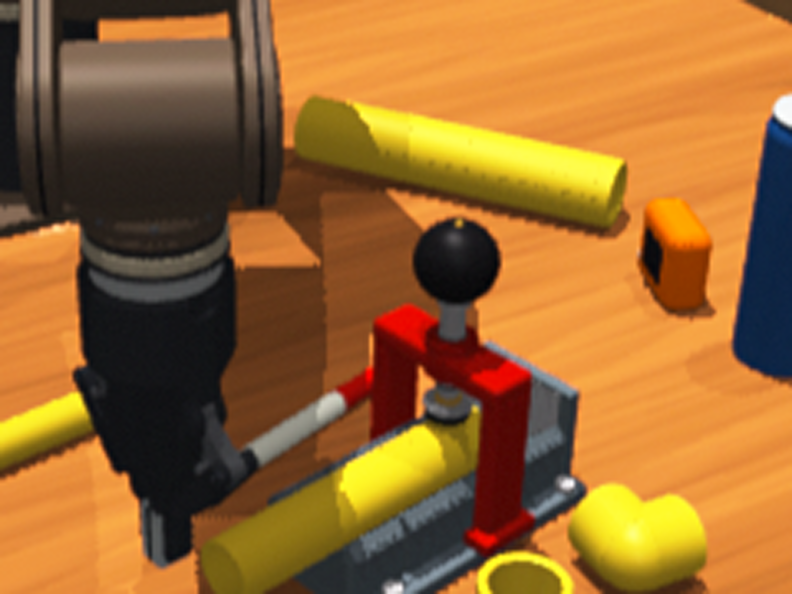

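The shut fingers (crop ~(165,530)) stand clear of the pipe's tail (~(230,570)). Next I lower them to axis height.

>>> {"method": "drive_tool", "body": {
  "series": [
    [[0.6,-0.13,0],[-1,0.4,-0.6]],
    [[0.6,0,0],[0,0,0]],
    [[0,0,0],[0,0,0]]
  ]
}}

```text
time: 2.95
eef_pos: [0.5967, -0.1672, 0.0335]
tcp_rot: [0.447, 0.55, -0.449, 0.544]
contact_force: [-0.6, -0.1, -1.0]
opening: 0.005
```

Run:
```python
from h import *
todo(loc(0,-.144,.034),Rd(X))
snap('top','t1')
crop('t1',235,135,180,135,4.4,'t1c')
```

```text
t 2.95 pos [ 0.5967 -0.1672  0.0335] q6 -0.635 F [-0.57 -0.05 -0.97] T [-0.013  0.031  0.005] op 0.005
shift units [-0.003  0.059 -1.431] axes y,z [ 0.98   0.198 -0.007] [ 0.198 -0.98  -0.005]
turn [-0.42 -0.27  0.41]
```

View pics/t1c.png

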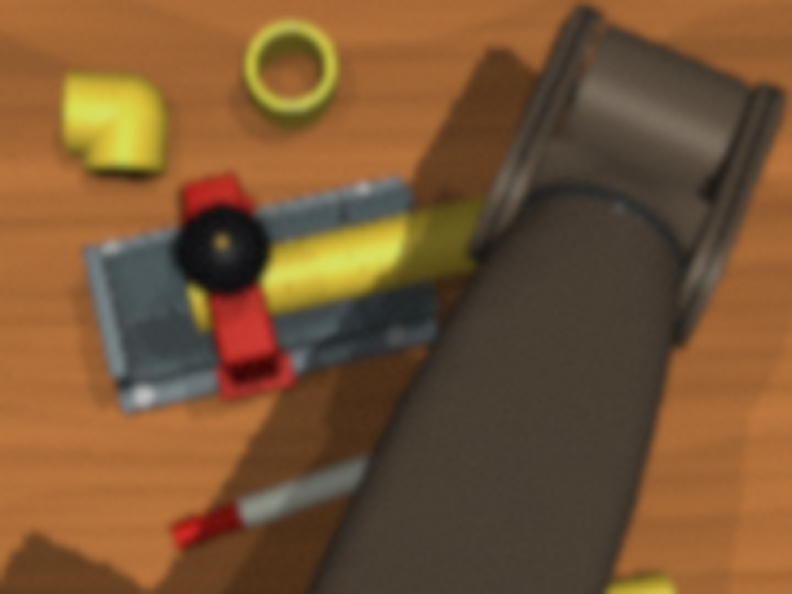

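>>> {"method": "drive_tool", "body": {
  "series": [
    [[0,0.06,-0.2],[-0.4,-0.3,0.4]],
    [[0,0,-0.2],[0,0,0]],
    [[0,0,-0.15],[0,0,0]],
    [[0,0,-0.15],[0,0,0]],
    [[0,0,-0.15],[0,0,0]]
  ]
}}

```text
time: 3.5
eef_pos: [0.5974, -0.1246, 0.0445]
tcp_rot: [0.448, 0.542, -0.445, 0.555]
contact_force: [0.1, -0.8, 0.2]
opening: 0.001
```

>>> {"method": "drive_tool", "body": {
  "series": [
    [[0,0,-0.15],[0,0,0]],
    [[0,0,-0.1],[0,0,0]],
    [[0,0,-0.1],[0,0,0]],
    [[0,0,-0.05],[0,0,0]]
  ]
}}

```text
time: 3.9
eef_pos: [0.593, -0.1025, 0.045]
tcp_rot: [0.448, 0.542, -0.445, 0.556]
contact_force: [0.9, -0.0, -0.5]
opening: -0.002
```

Run:
```python
from h import *
todo(loc(0,-.143,.034),Rd(X))
snap('scene','s2'); snap('top','t2')
crop('t2',235,135,180,135,4.4,'t2c')
```

```text
t 3.9 pos [ 0.593  -0.1025  0.045 ] q6 -0.542 F [ 0.87 -0.03 -0.47] T [-0.151 -0.03  -0.051] op -0.002
shift units [ 0.217 -0.126 -0.171] axes y,z [0.979 0.204 0.016] [ 0.204 -0.979  0.013]
turn [-0.04  0.72 -0.9 ]
```

View pics/t2c.png

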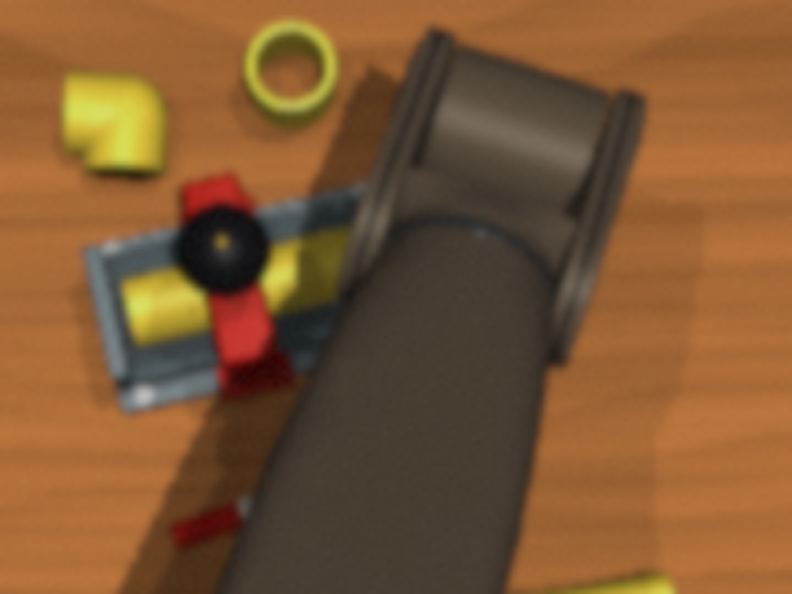

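>>> {"method": "drive_tool", "body": {
  "series": [
    [[0,0,0.12],[0,0,0]],
    [[0.22,-0.12,0],[0,0.7,-0.9]],
    [[0,0,0],[0,0,0]],
    [[0,0,-0.1],[0,0,0]],
    [[0,0,-0.08],[0,0,0]]
  ]
}}

```text
time: 4.5
eef_pos: [0.5863, -0.1026, 0.0325]
tcp_rot: [0.446, 0.549, -0.447, 0.547]
contact_force: [0.1, -1.8, 0.5]
opening: -0.0
```

>>> {"method": "drive_tool", "body": {
  "series": [
    [[0,0,-0.06],[0,0,0]],
    [[0,0,-0.05],[0,0,0]]
  ]
}}

```text
time: 4.7
eef_pos: [0.5861, -0.0986, 0.0332]
tcp_rot: [0.445, 0.547, -0.447, 0.55]
contact_force: [1.1, -12.5, -0.7]
opening: -0.001
```

Run:
```python
from h import *
todo(loc(0,-.143,.034),Rd(X))
```

```text
t 4.7 pos [ 0.5861 -0.0986  0.0332] q6 -0.538 F [  1.08 -12.5   -0.73] T [-1.626 -0.247  0.073] op -0.001
shift units [-0.016 -0.003 -0.064] axes y,z [0.979 0.204 0.   ] [ 0.204 -0.979  0.004]
turn [-0.05  0.24 -0.  ]
```

>>> {"method": "drive_tool", "body": {
  "series": [
    [[0,0,-0.06],[0,0,0]],
    [[0,0,-0.06],[0,0,0]]
  ]
}}

```text
time: 4.9
eef_pos: [0.5884, -0.0987, 0.0358]
tcp_rot: [0.442, 0.543, -0.447, 0.556]
contact_force: [0.6, -10.1, -0.6]
opening: 0.001
```

Run:
```python
from h import *
todo(loc(0,-.143,.034),Rd(X))
snap('top','t3')
crop('t3',235,135,140,105,5.7,'t3c')
```

```text
t 4.9 pos [ 0.5884 -0.0987  0.0358] q6 -0.529 F [  0.64 -10.11  -0.55] T [-1.31  -0.186  0.075] op 0.001
shift units [ 0.035 -0.048 -0.076] axes y,z [0.978 0.208 0.007] [ 0.208 -0.978  0.02 ]
turn [ 0.19  1.13 -0.4 ]
```

View pics/t3c.png

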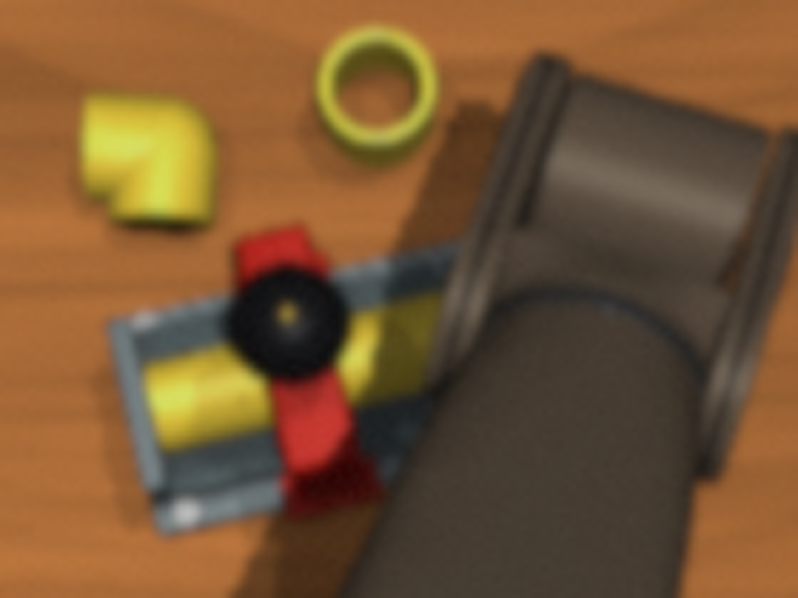

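>>> {"method": "drive_tool", "body": {
  "series": [
    [[0,0,0.3],[0,0,0]],
    [[0,0,0.5],[0,1,0]],
    [[-0.5,0,0.5],[0,0,0]],
    [[-1,0,0],[0,0,0]],
    [[-1,0,0],[0,0,0]]
  ]
}}

```text
time: 5.45
eef_pos: [0.5965, -0.1629, 0.1556]
tcp_rot: [0.446, 0.555, -0.444, 0.544]
contact_force: [0.5, 0.4, 0.2]
opening: -0.004
```

>>> {"method": "drive_tool", "body": {
  "series": [
    [[-1,0,0.5],[0,0,0]],
    [[-1,0,1],[0,0,0]],
    [[0,0,1],[0,0,0]],
    [[0,0,0.5],[0,0,0]]
  ],
  "grip": 1
}}

```text
time: 5.85
eef_pos: [0.6291, -0.2961, 0.2485]
tcp_rot: [0.446, 0.551, -0.441, 0.55]
contact_force: [-0.1, 0.3, -0.9]
opening: 0.681
```

Run:
```python
from h import *
todo(loc(0,0,.26),Rd(X))
t=snap('top','t4');s=snap('scene','s4')
crop('t4',235,135,140,105,5.7,'t4c')
crop('s4',290,215,180,140,4.4,'s4c')
```

```text
t 5.85 pos [ 0.6291 -0.2961  0.2485] q6 -0.806 F [-0.12  0.27 -0.88] T [ 0.023 -0.     0.005] op 0.681
shift units [-0.188  0.028 -6.969] axes y,z [0.977 0.214 0.005] [ 0.214 -0.977 -0.006]
turn [ 0.52 -0.34 -0.3 ]
```

View pics/t4c.png

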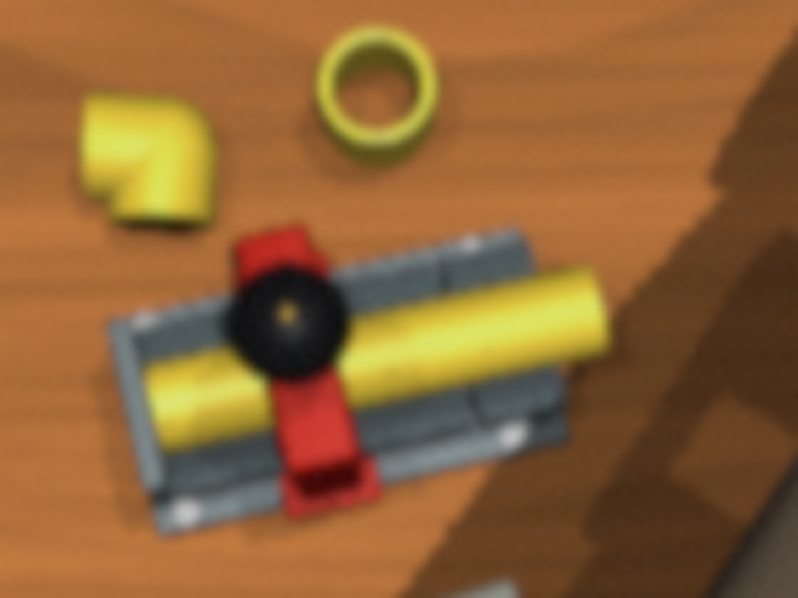

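View pics/s4c.png

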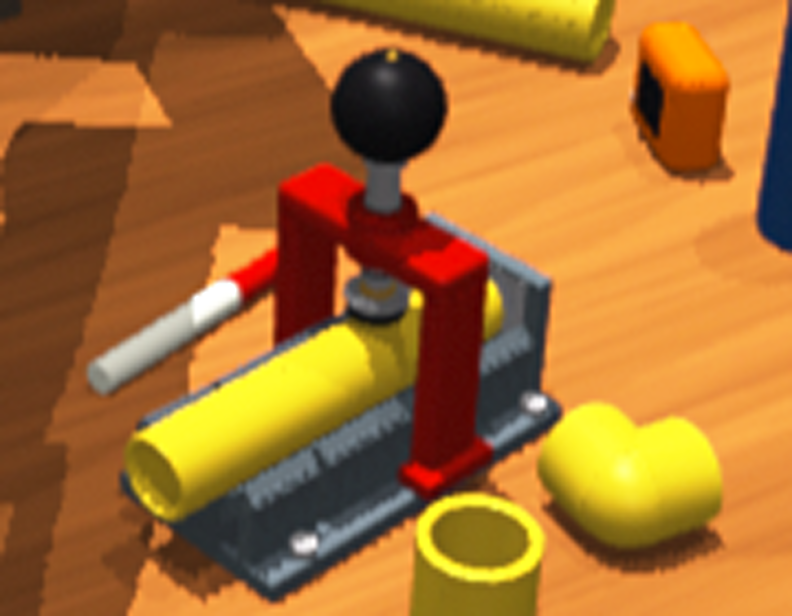

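Run:
```python
from h import *
crop('t4',250,180,40,40,15,'t4d')
t=load('t4')
k=lambda p:((proj(t,p)-[250,180])*15).round(0)
print('stop inner top',k(loc(-.038,.068,.078)),k(loc(.038,.068,.078)))
print('stop outer top',k(loc(-.038,.078,.078)),k(loc(.038,.078,.078)))
for y in(.068,.0655): print('pipe end top',k(loc(0,y,.07)), k(loc(.018,y,.055)))
```

```text
stop inner top [200. 590.] [ 98. 141.]
stop outer top [140. 604.] [ 39. 154.]
pipe end top [153. 372.] [138. 280.]
pipe end top [168. 369.] [152. 277.]
```

View pics/t4d.png

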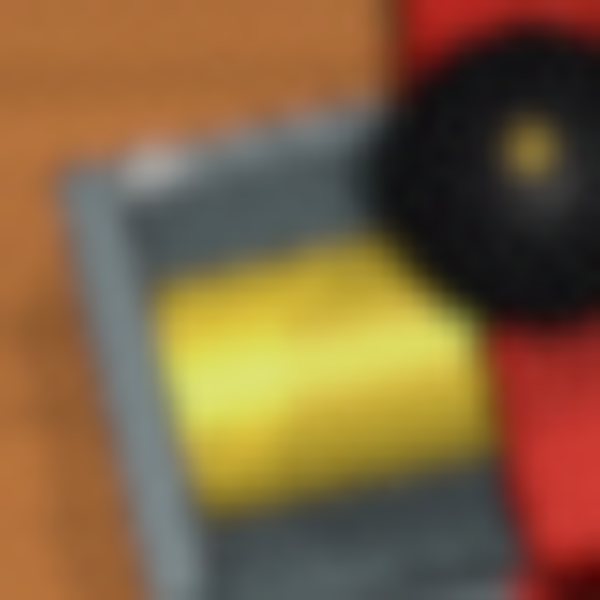

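Run:
```python
from h import *
Ps=[];pt=[]
for n,(x,y,w,h) in {'t4':(260,165,50,50),'s4':(355,215,50,46)}.items():
    c=load(n); g=c['img'][y:y+h,x:x+w].max(2); m=(g<60).astype(np.uint8)
    k,l,st,ce=cv2.connectedComponentsWithStats(m); i=1+st[1:,4].argmax(); print(n,st[i],ce[i]+[x,y])
    b=st[i]; 
    ct,_=cv2.findContours((l==i).astype(np.uint8),0,1); print(cv2.minEnclosingCircle(ct[0]))
    u=np.array(cv2.minEnclosingCircle(ct[0])[0])+[x,y]
    Ps.append(c['camera_matrix']@np.c_[c['R'],c['t']]); pt.append(u.reshape(2,1)); print(onz(c,*u,.182))
q=cv2.triangulatePoints(*Ps,*pt); print((q[:3]/q[3]).ravel())
```

```text
t4 [ 14  17  23  20 306] [285.05555556 191.32026144]
((25.0, 26.5), 11.280613899230957)
[0.55504392 0.04475555 0.182     ]
s4 [ 10  12  26  26 484] [377.82231405 239.53719008]
((22.75440788269043, 24.18010139465332), 12.939488410949707)
[0.55678162 0.04298098 0.182     ]
[0.5551206  0.0445954  0.18072498]
```

Run:
```python
from h import *
crop('s4',380,255,60,60,10,'s4d')
t=load('s4')
k=lambda p:((proj(t,p)-[380,255])*10).round(0)
print('stop inner top',k(loc(-.038,.068,.078)),k(loc(.038,.068,.078)))
print('outer',k(loc(.038,.078,.078)))
for y in(.068,.0655,.063,.060):
  a=np.linspace(0,2*np.pi,721); P=np.array([k(loc(.02*np.cos(b),y,.05+.02*np.sin(b))) for b in a]); i=P[:,0].argmax(); print(y,'rightmost',P[i],np.degrees(a[i]))
tt=load('t4');f=lambda x,y:(235+x/5.7,135+y/5.7)
for p in[(590,270),(607,347),(600,312)]:
  d=onz(tt,*f(*p),.05 if p[0]!=600 else .07)-O; print('tail',d@X,d@Y)
```

```text
stop inner top [49. 90.] [328. 246.]
outer [360. 228.]
0.068 rightmost [249. 320.] 0.5
0.0655 rightmost [241. 324.] 1.5000000000000002
0.063 rightmost [233. 326.] 3.5
0.06 rightmost [223. 334.] 1.5000000000000002
tail 0.014539012072483815 -0.13439555277999862
tail -0.020505114130131258 -0.13379130113696702
tail -0.007780360239907825 -0.1326861959383592
```

View pics/s4d.png

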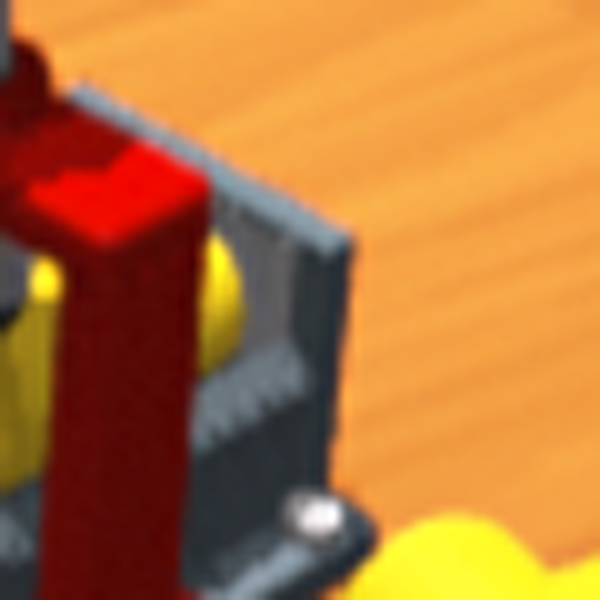

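>>> {"method": "drive_tool", "body": {
  "series": [
    [[-0.3,0,-0.9],[0.5,-0.3,-0.3]],
    [[-0.1,0,-0.9],[0,0,0]],
    [[0,0,-0.9],[0,0,0]],
    [[0,0,-0.9],[0,0,0]],
    [[0,0,-0.9],[0,0,0]]
  ]
}}

```text
time: 6.45
eef_pos: [0.5802, -0.0724, 0.2652]
tcp_rot: [0.45, 0.55, -0.448, 0.542]
contact_force: [1.2, 0.3, 0.4]
opening: 0.998
```

>>> {"method": "drive_tool", "body": {
  "series": [
    [[0,0,-0.9],[0,0,0]],
    [[0,0,-0.9],[0,0,0]],
    [[0,0,-0.5],[0,0,0]],
    [[0,0,0],[-8.5,0,0]],
    [[0,0,0],[-8.5,0,0]]
  ]
}}

```text
time: 6.95
eef_pos: [0.5496, 0.0564, 0.2637]
tcp_rot: [0.362, 0.616, -0.357, 0.602]
contact_force: [0.8, -0.8, -0.5]
opening: 0.999
```

>>> {"method": "drive_tool", "body": {
  "series": [
    [[0,0,0],[-8.5,0,0]],
    [[0,0,0],[-8.5,0,0]],
    [[0,0,0],[-8.5,0,0]],
    [[0,0,0],[-8.5,0,0]],
    [[0,0,0],[-8.5,0,0]]
  ]
}}

```text
time: 7.45
eef_pos: [0.5441, 0.0627, 0.2604]
tcp_rot: [0.118, 0.708, -0.106, 0.689]
contact_force: [-1.3, 0.1, -0.5]
opening: 1.0
```

Run:
```python
from h import *
todo([.556,.0437,.26],Rd(-Y)); todo([.556,.0437,.26],Rd(Y))
```

```text
t 7.45 pos [0.5441 0.0627 0.2604] q6 -1.338 F [-1.33  0.11 -0.53] T [ 0.025  0.005 -0.044] op 1.0
shift units [-0.007 -0.286  0.346] axes y,z [0.313 0.95  0.013] [ 0.949 -0.312 -0.029]
turn [149.94  -1.6    1.94]
t 7.45 pos [0.5441 0.0627 0.2604] q6 -1.338 F [-1.33  0.11 -0.53] T [ 0.025  0.005 -0.044] op 1.0
shift units [-0.007 -0.286  0.346] axes y,z [0.313 0.95  0.013] [ 0.949 -0.312 -0.029]
turn [-30.04  -1.45  -1.19]
```

>>> {"method": "drive_tool", "body": {
  "series": [
    [[0,-0.29,0.35],[0,-1.5,-1.2]],
    [[0,0,0],[-8.5,0,0]],
    [[0,0,0],[-8.5,0,0]],
    [[0,0,0],[-8.5,0,0]],
    [[0,0,0],[-8.5,0,0]]
  ]
}}

```text
time: 7.95
eef_pos: [0.5551, 0.0426, 0.2568]
tcp_rot: [-0.103, 0.703, 0.098, 0.697]
contact_force: [-0.8, -0.1, 0.6]
opening: 0.998
```

>>> {"method": "drive_tool", "body": {
  "series": [
    [[0,0,0],[0,0,0]]
  ]
}}

```text
time: 8.05
eef_pos: [0.555, 0.0423, 0.2563]
tcp_rot: [-0.103, 0.704, 0.097, 0.696]
contact_force: [-0.2, -0.2, -0.1]
opening: 1.003
```

Run:
```python
from h import *
todo([.556,.0437,.21],Rd(Y))
```

```text
t 8.05 pos [0.555  0.0423 0.2563] q6 -1.953 F [-0.2  -0.21 -0.07] T [ 0.019 -0.02  -0.023] op 1.003
shift units [0.925 0.027 0.037] axes y,z [-0.28   0.96  -0.006] [ 0.96   0.28  -0.011]
turn [ 4.43 -0.61  0.39]
```

>>> {"method": "drive_tool", "body": {
  "series": [
    [[0.5,0.03,0.04],[0,-0.6,0.4]],
    [[0.6,0,0],[0,0,0]],
    [[0.6,0,0],[0,0,0]],
    [[0,0,0],[0,0,0]]
  ]
}}

```text
time: 8.45
eef_pos: [0.5575, 0.0431, 0.1699]
tcp_rot: [-0.094, 0.7, 0.093, 0.702]
contact_force: [0.1, 0.4, -0.5]
opening: 0.999
```

Run:
```python
from h import *
todo([.556,.0437,.17],Rd(Y))
snap('scene','s5'); crop('s5',310,160,140,140,4.2,'s5c')
```

```text
t 8.45 pos [0.5575 0.0431 0.1699] q6 -1.938 F [ 0.05  0.37 -0.55] T [-0.015  0.04   0.016] op 0.999
shift units [-0.003  0.019 -0.025] axes y,z [-0.261  0.965 -0.002] [0.965 0.261 0.003]
turn [3.3  0.19 0.1 ]
```

View pics/s5c.png

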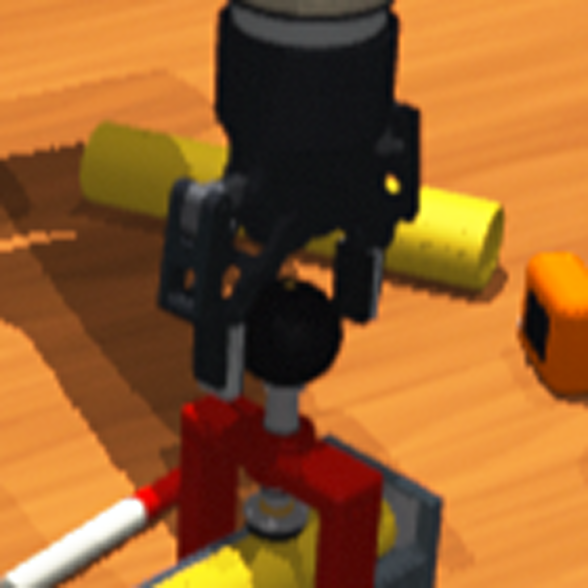

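The fingers straddle the ball, which is at crop (290,330), with the fingertips below its centre. Closing now.

>>> {"method": "drive_tool", "body": {
  "series": [
    [[0,0,0],[0,0,0]],
    [[0,0,0],[0,0,0]],
    [[0,0,0],[0,0,0]],
    [[0,0,0],[0,0,0]],
    [[0,0,0],[0,0,0]]
  ],
  "grip": -1,
  "newtons": 90
}}

```text
time: 9.0
eef_pos: [0.5605, 0.0449, 0.1778]
tcp_rot: [-0.091, 0.697, 0.092, 0.706]
contact_force: [1.2, -0.6, -6.0]
opening: 0.545
```

>>> {"method": "drive_tool", "body": {
  "series": [
    [[0,0,0],[0,0,0]],
    [[0,0,0],[0,0,0]]
  ]
}}

```text
time: 9.2
eef_pos: [0.5605, 0.0449, 0.1778]
tcp_rot: [-0.091, 0.697, 0.092, 0.706]
contact_force: [0.4, 1.2, -4.1]
opening: 0.544
```

Run:
```python
from h import *
todo([.556,.0437,.17],Rd(Y))
snap('scene','s6'); crop('s6',310,160,140,140,4.2,'s6c')
```

```text
t 9.2 pos [0.5605 0.0449 0.1778] q6 -1.935 F [ 0.44  1.2  -4.15] T [ 0.237 -0.091  0.172] op 0.544
shift units [ 0.155 -0.001 -0.095] axes y,z [-0.256  0.967  0.   ] [0.967 0.256 0.013]
turn [ 3.03  0.75 -0.03]
```

View pics/s6c.png

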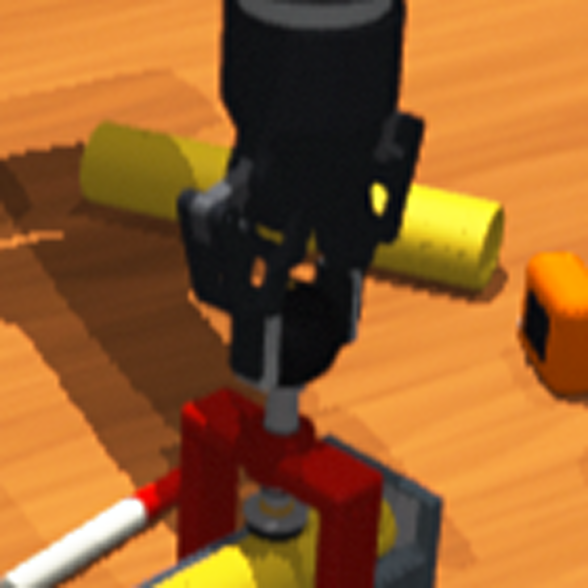

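>>> {"method": "drive_tool", "body": {
  "series": [
    [[0,0,0],[0,0,0]],
    [[0.1,0,-0.1],[0,0,0]],
    [[0.1,0,0],[3,0.7,0]]
  ],
  "grip": 0.4
}}

```text
time: 9.55
eef_pos: [0.5571, 0.043, 0.1705]
tcp_rot: [-0.073, 0.702, 0.072, 0.705]
contact_force: [0.2, 0.5, -0.6]
opening: 0.701
```

Run:
```python
from h import *
todo([.556,.0437,.167],Rd(Y))
```

```text
t 9.55 pos [0.5571 0.043  0.1705] q6 -1.88 F [ 0.16  0.48 -0.59] T [0.014 0.061 0.013] op 0.701
shift units [ 0.07   0.018 -0.019] axes y,z [-0.203  0.979 -0.002] [0.979 0.203 0.005]
turn [-0.08  0.29  0.11]
```

>>> {"method": "drive_tool", "body": {
  "series": [
    [[0.08,0.02,-0.02],[0,0.3,0]],
    [[0.02,0,0],[0,0,0]]
  ]
}}

```text
time: 9.75
eef_pos: [0.5563, 0.0435, 0.1664]
tcp_rot: [-0.073, 0.703, 0.071, 0.704]
contact_force: [-0.0, 0.1, -0.7]
opening: 0.699
```

>>> {"method": "drive_tool", "body": {
  "series": [
    [[0,0,0],[0,0,0]],
    [[0,0,0],[0,0,0]],
    [[0,0,0],[0,0,0]],
    [[0,0,0],[0,0,0]]
  ],
  "grip": -1,
  "newtons": 60
}}

```text
time: 10.15
eef_pos: [0.5564, 0.0437, 0.1671]
tcp_rot: [-0.073, 0.702, 0.072, 0.704]
contact_force: [-0.4, 0.2, -0.7]
opening: 0.562
```

Run:
```python
from h import *
todo([.556,.0437,.167],Rd(Y))
snap('scene','s7'); crop('s7',310,160,140,140,4.2,'s7c')
```

```text
t 10.15 pos [0.5564 0.0437 0.1671] q6 -1.879 F [-0.39  0.17 -0.66] T [ 0.114  0.027 -0.066] op 0.562
shift units [ 0.002  0.001 -0.007] axes y,z [-0.204  0.979 -0.002] [0.979 0.204 0.003]
turn [-0.02  0.14  0.11]
```

View pics/s7c.png

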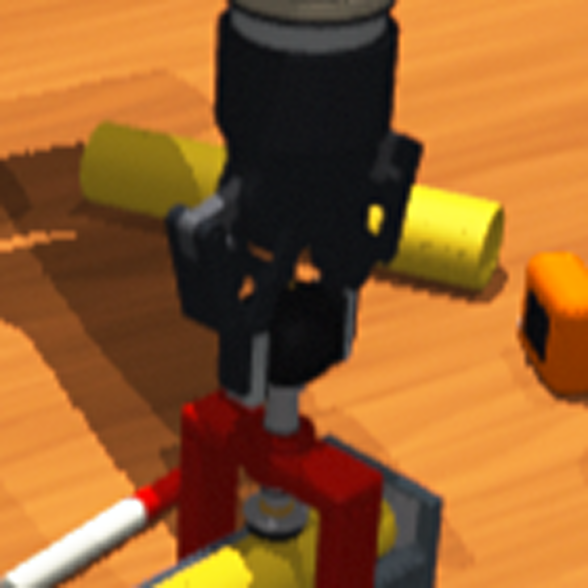

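>>> {"method": "drive_tool", "body": {
  "series": [
    [[0.008,0,0],[5,0,0]],
    [[0.008,0,0],[5,0,0]],
    [[0.008,0,0],[5,0,0]]
  ],
  "newtons": 90
}}

```text
time: 10.5
eef_pos: [0.5564, 0.0434, 0.1666]
tcp_rot: [0.021, 0.706, -0.023, 0.708]
contact_force: [-0.7, -0.7, 0.5]
opening: 0.555
```

```bash
cat > m.py <<'E'
from h import *
s=ctrl.get_state(); todo([.556,.0437,.167],Rd(Y)); print('q6 effort',s['joint_efforts'][5])
E
python3 m.py
```

```text
t 10.5 pos [0.5564 0.0434 0.1666] q6 -1.611 F [-0.67 -0.71  0.55] T [0.107 0.07  0.191] op 0.555
shift units [-0.008  0.005 -0.008] axes y,z [ 0.061  0.998 -0.003] [ 0.998 -0.061  0.003]
turn [-15.34   0.14   0.18]
q6 effort -0.28603688813745975
```

>>> {"method": "drive_tool", "body": {
  "series": [
    [[0.008,0,0],[6,0,0]],
    [[0.008,0,0],[6,0,0]],
    [[0.008,0,0],[6,0,0]]
  ]
}}

```text
time: 10.8
eef_pos: [0.5563, 0.043, 0.1658]
tcp_rot: [0.134, 0.693, -0.137, 0.695]
contact_force: [0.0, -0.8, -0.7]
opening: 0.554
```

```bash
python3 m.py
```

```text
t 10.8 pos [0.5563 0.043  0.1658] q6 -1.287 F [ 0.04 -0.77 -0.65] T [0.061 0.041 0.175] op 0.554
shift units [-0.025  0.01  -0.01 ] axes y,z [ 0.375  0.927 -0.003] [ 0.927 -0.375  0.004]
turn [-33.86   0.15   0.24]
q6 effort -0.3793578688055277
```

>>> {"method": "drive_tool", "body": {
  "series": [
    [[0.008,0,0],[6,0,0]],
    [[0.008,0,0],[6,0,0]]
  ]
}}

```text
time: 11.0
eef_pos: [0.5562, 0.0428, 0.1652]
tcp_rot: [0.208, 0.674, -0.211, 0.677]
contact_force: [-1.4, -0.2, 0.0]
opening: 0.552
```

```bash
python3 m.py; python3 -c "
from h import *
snap('scene','s8'); crop('s8',310,160,140,140,4.2,'s8c')"
```

```text
t 11.0 pos [0.5562 0.0428 0.1652] q6 -1.07 F [-1.37 -0.23  0.01] T [0.1   0.087 0.126] op 0.552
shift units [-0.035  0.013 -0.013] axes y,z [ 0.565  0.825 -0.003] [ 0.825 -0.565  0.004]
turn [-46.23   0.17   0.28]
q6 effort -0.37877406924963
```

View pics/s8c.png

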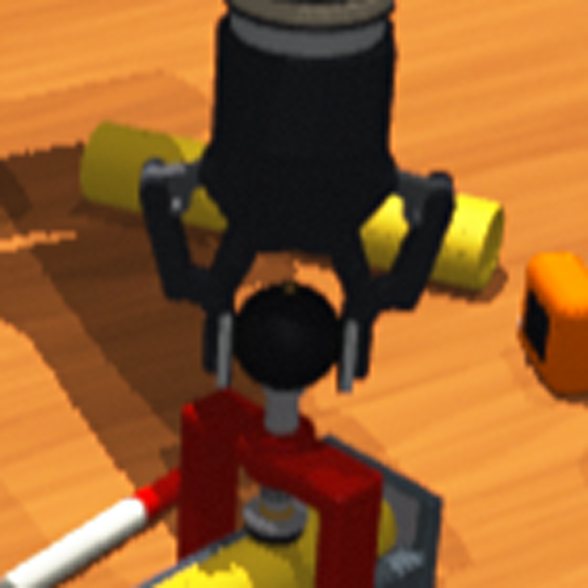

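```bash
cat > foot.py <<'E'
from h import *; import sys
ims=[]
for n in sys.argv[2:]:
    crop(n,360,262,34,34,11,'x'); ims.append(cv2.imread('pics/x.png'))
cv2.imwrite(f'pics/{sys.argv[1]}.png',np.hstack(ims))
E
python3 foot.py f1 s7 s8
```

```text
(no output)
```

View pics/f1.png

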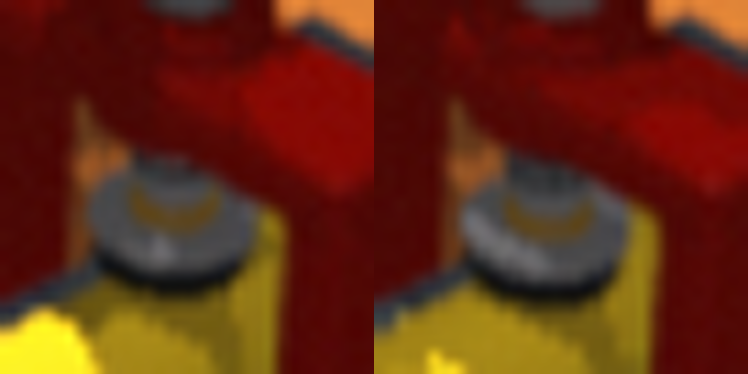

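>>> {"method": "drive_tool", "body": {
  "series": [
    [[0.008,0,0],[6,0,0]],
    [[0.008,0,0],[6,0,0]]
  ]
}}

```text
time: 11.25
eef_pos: [0.556, 0.0426, 0.1647]
tcp_rot: [0.279, 0.648, -0.282, 0.65]
contact_force: [-1.6, -0.3, 0.6]
opening: 0.557
```

```bash
python3 m.py
```

```text
t 11.25 pos [0.556  0.0426 0.1647] q6 -0.856 F [-1.59 -0.31  0.58] T [0.071 0.112 0.229] op 0.557
shift units [-0.047  0.015 -0.016] axes y,z [ 0.728  0.686 -0.003] [ 0.686 -0.728  0.005]
turn [-58.52   0.18   0.31]
q6 effort -0.3558432497084141
```

>>> {"method": "drive_tool", "body": {
  "series": [
    [[0.008,0,0],[6,0,0]],
    [[0.008,0,0],[6,0,0]]
  ]
}}

```text
time: 11.45
eef_pos: [0.5558, 0.0424, 0.1641]
tcp_rot: [0.345, 0.615, -0.349, 0.617]
contact_force: [-1.4, 0.5, -0.4]
opening: 0.552
```

```bash
python3 m.py; python3 -c "
from h import *
snap('scene','s9')"; python3 foot.py f2 s8 s9
```

```text
t 11.45 pos [0.5558 0.0424 0.1641] q6 -0.643 F [-1.44  0.55 -0.43] T [0.073 0.118 0.136] op 0.552
shift units [-0.058  0.016 -0.019] axes y,z [ 0.856  0.517 -0.003] [ 0.517 -0.856  0.006]
turn [-70.66   0.2    0.36]
q6 effort -0.3691102098673582
```

View pics/f2.png

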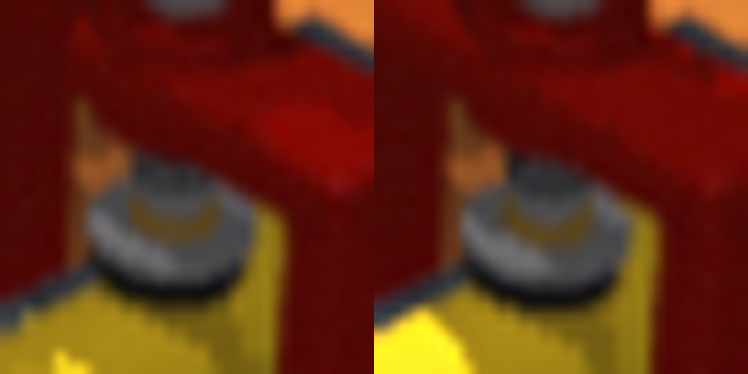

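>>> {"method": "drive_tool", "body": {
  "series": [
    [[0.008,0.01,-0.01],[6,0,0]],
    [[0.008,0,0],[6,0,0]]
  ]
}}

```text
time: 11.7
eef_pos: [0.5556, 0.0423, 0.1636]
tcp_rot: [0.408, 0.574, -0.413, 0.578]
contact_force: [-2.2, 0.4, 0.5]
opening: 0.554
```

```bash
python3 m.py
```

```text
t 11.7 pos [0.5556 0.0423 0.1636] q6 -0.43 F [-2.18  0.43  0.53] T [0.244 0.057 0.196] op 0.554
shift units [-0.068  0.017 -0.024] axes y,z [ 0.945  0.326 -0.004] [ 0.326 -0.945  0.008]
turn [-82.76   0.25   0.51]
q6 effort -0.34761822782456875
```

>>> {"method": "drive_tool", "body": {
  "series": [
    [[0.008,0.01,-0.01],[6,0,0]],
    [[0.008,0,0],[6,0,0]]
  ]
}}

```text
time: 11.9
eef_pos: [0.5553, 0.0422, 0.1631]
tcp_rot: [0.465, 0.528, -0.472, 0.532]
contact_force: [-1.7, 1.1, 0.1]
opening: 0.549
```

```bash
python3 m.py; python3 -c "
from h import *
snap('scene','s10')"; python3 foot.py f3 s9 s10
```

```text
t 11.9 pos [0.5553 0.0422 0.1631] q6 -0.219 F [-1.71  1.06  0.08] T [ 0.222 -0.006  0.21 ] op 0.549
shift units [-0.079  0.017 -0.027] axes y,z [ 0.992  0.124 -0.004] [ 0.124 -0.992  0.011]
turn [-94.72   0.3    0.68]
q6 effort -0.3602901007980108
```

View pics/f3.png

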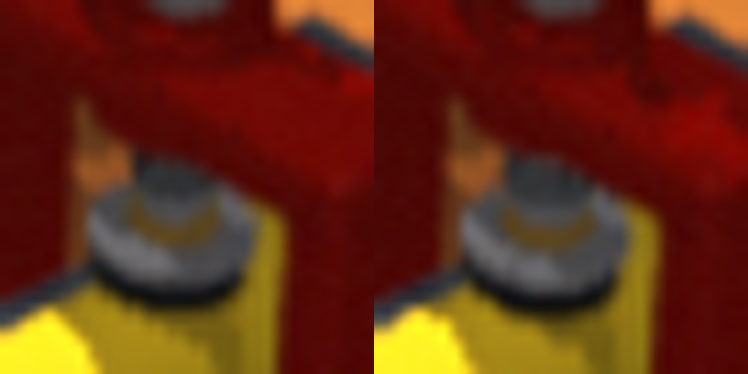

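Run:
```python
from h import *
c=load('s10')
for z in (.07,.072,.074,.0775):
  v=max((proj(c,[.556+.014*np.cos(a),.044+.014*np.sin(a),z])[1]-262)*11 for a in np.linspace(0,6.28,60)); print(z,v)
```

```text
0.07 327.90086573421917
0.072 318.77430667596497
0.074 309.6296580027879
0.0775 293.5828326394066
```

>>> {"method": "drive_tool", "body": {
  "series": [
    [[0.008,0.01,-0.01],[6,-0.2,-0.4]],
    [[0.008,0,-0.01],[6,0,0]]
  ]
}}

```text
time: 12.15
eef_pos: [0.5549, 0.0421, 0.1625]
tcp_rot: [-0.513, -0.476, 0.528, -0.48]
contact_force: [-2.2, -1.5, 0.8]
opening: 0.552
```

```bash
python3 m.py
```

```text
t 12.15 pos [0.5549 0.0421 0.1625] q6 -0.003 F [-2.25 -1.48  0.82] T [-0.165 -0.099  0.187] op 0.552
shift units [-0.09   0.017 -0.032] axes y,z [ 0.996 -0.085 -0.01 ] [-0.085 -0.996  0.019]
turn [-106.68    0.25    1.42]
q6 effort -0.3460686933249235
```

>>> {"method": "drive_tool", "body": {
  "series": [
    [[0.008,0.02,-0.03],[5,1.1,0.6]],
    [[0.008,0,0],[5,0,0]]
  ]
}}

```text
time: 12.35
eef_pos: [0.5548, 0.0423, 0.1621]
tcp_rot: [-0.558, -0.432, 0.561, -0.433]
contact_force: [0.1, 3.1, 0.5]
opening: 0.552
```

```bash
cat >> m.py <<'E'
M=Ro.from_quat(s['tcp_rot']).as_matrix(); print('fix tilt ry %.2f rz %.2f deg'%(np.degrees(M[2,2]),-np.degrees(M[2,1])),'yaw ang',np.degrees(np.arctan2(M[1,1],M[0,1])).round(2),'CW from start',(101.8-np.degrees(np.arctan2(M[1,1],M[0,1]))).round(1))
E
python3 m.py
```

```text
t 12.35 pos [0.5548 0.0423 0.1621] q6 0.152 F [0.13 3.14 0.49] T [ 0.378 -0.039  0.207] op 0.552
shift units [-0.099  0.015 -0.033] axes y,z [ 0.968 -0.252 -0.001] [-0.252 -0.968  0.005]
turn [-1.1641e+02  8.0000e-02  3.1000e-01]
q6 effort -0.28929498977959156
fix tilt ry 0.26 rz 0.08 deg yaw ang -14.6 CW from start 116.4
```

>>> {"method": "drive_tool", "body": {
  "series": [
    [[0.008,0,0],[6,0.3,0]],
    [[0.008,0,0],[6,0,0]]
  ]
}}

```text
time: 12.55
eef_pos: [0.5547, 0.0425, 0.1616]
tcp_rot: [-0.601, -0.373, 0.601, -0.372]
contact_force: [-0.6, -0.1, 0.7]
opening: 0.554
```

```bash
python3 m.py;python3 -c "
from h import *
snap('scene','s11')"; python3 foot.py f4 s10 s11
```

```text
t 12.55 pos [0.5547 0.0425 0.1616] q6 0.354 F [-0.59 -0.11  0.67] T [-0.003  0.107  0.196] op 0.554
shift units [-0.109  0.013 -0.034] axes y,z [ 0.896 -0.445 -0.002] [-0.445 -0.896 -0.001]
turn [-1.2824e+02 -1.2000e-01  1.0000e-02]
q6 effort -0.366762550547719
fix tilt ry -0.03 rz 0.09 deg yaw ang -26.43 CW from start 128.2
```

View pics/f4.png

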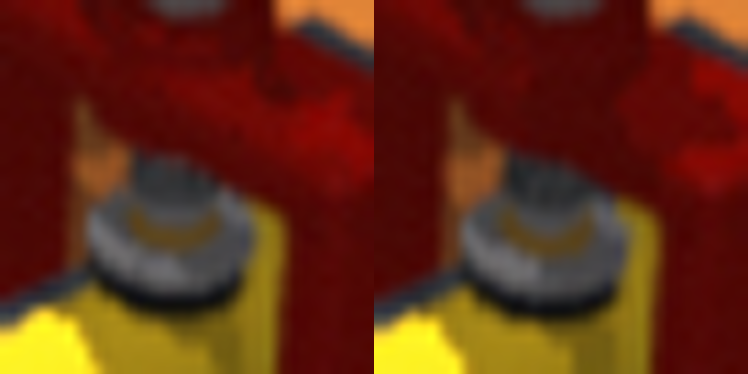

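>>> {"method": "drive_tool", "body": {
  "series": [
    [[0.008,0,0],[5,0,0]],
    [[0.008,0,0],[5,0,0]]
  ]
}}

```text
time: 12.8
eef_pos: [0.5545, 0.0426, 0.1611]
tcp_rot: [-0.63, -0.32, 0.631, -0.319]
contact_force: [-1.9, 0.7, 1.3]
opening: 0.55
```

```bash
python3 m.py
```

```text
t 12.8 pos [0.5545 0.0426 0.1611] q6 0.526 F [-1.89  0.71  1.3 ] T [-0.015  0.16   0.226] op 0.55
shift units [-0.117  0.012 -0.036] axes y,z [ 0.807 -0.591 -0.002] [-0.591 -0.807  0.001]
turn [-1.3804e+02 -1.2000e-01  9.0000e-02]
q6 effort -0.22428694646805525
fix tilt ry 0.03 rz 0.11 deg yaw ang -36.23 CW from start 138.0
```

>>> {"method": "drive_tool", "body": {
  "series": [
    [[0.008,0,0],[5,0,0]],
    [[0.008,0,0],[5,0,0]]
  ]
}}

```text
time: 13.0
eef_pos: [0.5543, 0.0427, 0.1608]
tcp_rot: [-0.654, -0.266, 0.656, -0.265]
contact_force: [-1.8, 0.7, 1.8]
opening: 0.552
```

```bash
python3 m.py;python3 -c "
from h import *
snap('scene','s12')"; python3 foot.py f5 s11 s12
```

```text
t 13.0 pos [0.5543 0.0427 0.1608] q6 0.695 F [-1.77  0.67  1.84] T [0.028 0.149 0.231] op 0.552
shift units [-0.124  0.009 -0.038] axes y,z [ 0.697 -0.718 -0.002] [-0.718 -0.697  0.002]
turn [-1.4766e+02 -9.0000e-02  1.7000e-01]
q6 effort -0.20969885867089033
fix tilt ry 0.10 rz 0.10 deg yaw ang -45.85 CW from start 147.6
```

View pics/f5.png

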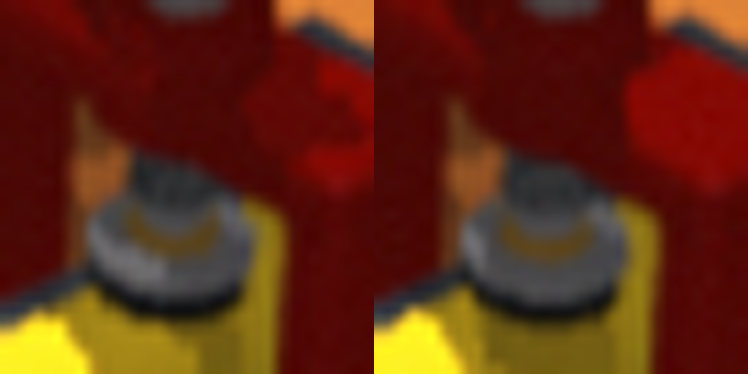

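>>> {"method": "drive_tool", "body": {
  "series": [
    [[0.007,0,0],[5,0,0]]
  ]
}}

```text
time: 13.15
eef_pos: [0.5542, 0.0428, 0.1606]
tcp_rot: [-0.665, -0.238, 0.667, -0.237]
contact_force: [-1.4, 0.9, 2.4]
opening: 0.554
```

```bash
python3 m.py|grep -v turn
```

```text
t 13.15 pos [0.5542 0.0428 0.1606] q6 0.781 F [-1.4   0.86  2.38] T [0.013 0.151 0.308] op 0.554
shift units [-0.129  0.008 -0.039] axes y,z [ 0.632 -0.775 -0.002] [-0.775 -0.632  0.002]
q6 effort -0.3608441725373268
fix tilt ry 0.13 rz 0.09 deg yaw ang -50.77 CW from start 152.6
```

>>> {"method": "drive_tool", "body": {
  "series": [
    [[0.007,0,0],[5,0,0]]
  ]
}}

```text
time: 13.25
eef_pos: [0.5542, 0.0428, 0.1604]
tcp_rot: [-0.674, -0.21, 0.676, -0.209]
contact_force: [-1.3, 0.3, 1.0]
opening: 0.554
```

```bash
python3 m.py|grep -v turn
```

```text
t 13.25 pos [0.5542 0.0428 0.1604] q6 0.865 F [-1.29  0.32  0.99] T [0.103 0.138 0.306] op 0.554
shift units [-0.132  0.006 -0.039] axes y,z [ 0.566 -0.825 -0.001] [-0.825 -0.566  0.003]
q6 effort -0.16776520293205976
fix tilt ry 0.15 rz 0.07 deg yaw ang -55.55 CW from start 157.4
```

>>> {"method": "drive_tool", "body": {
  "series": [
    [[0.007,0,0],[5,0,0]]
  ]
}}

```text
time: 13.35
eef_pos: [0.5541, 0.0429, 0.1602]
tcp_rot: [-0.682, -0.181, 0.685, -0.181]
contact_force: [-1.1, 0.7, 1.5]
opening: 0.551
```

```bash
python3 m.py|grep -v turn
```

```text
t 13.35 pos [0.5541 0.0429 0.1602] q6 0.949 F [-1.06  0.71  1.48] T [0.066 0.21  0.261] op 0.551
shift units [-0.136  0.005 -0.04 ] axes y,z [ 0.495 -0.869 -0.001] [-0.869 -0.495  0.003]
q6 effort -0.16270405612885952
fix tilt ry 0.18 rz 0.05 deg yaw ang -60.34 CW from start 162.1
```

>>> {"method": "drive_tool", "body": {
  "series": [
    [[0.003,0,0],[2,0,0]]
  ]
}}

```text
time: 13.45
eef_pos: [0.5541, 0.043, 0.1601]
tcp_rot: [-0.685, -0.171, 0.687, -0.171]
contact_force: [-0.3, -0.2, 0.6]
opening: 0.555
```

```bash
python3 m.py|grep -v turn
```

```text
t 13.45 pos [0.5541 0.043  0.1601] q6 0.979 F [-0.32 -0.24  0.62] T [0.043 0.108 0.252] op 0.555
shift units [-0.137  0.005 -0.04 ] axes y,z [ 0.469 -0.883 -0.001] [-0.883 -0.469  0.003]
q6 effort 0.24804172106087208
fix tilt ry 0.20 rz 0.04 deg yaw ang -62.05 CW from start 163.8
```

>>> {"method": "drive_tool", "body": {
  "series": [
    [[0.003,0,0],[2,0,0]]
  ]
}}

```text
time: 13.55
eef_pos: [0.5541, 0.043, 0.1601]
tcp_rot: [-0.687, -0.161, 0.69, -0.161]
contact_force: [-1.1, 0.7, 1.5]
opening: 0.558
```

```bash
python3 m.py|grep -v turn
```

```text
t 13.55 pos [0.5541 0.043  0.1601] q6 1.008 F [-1.08  0.73  1.48] T [0.063 0.15  0.269] op 0.558
shift units [-0.139  0.005 -0.041] axes y,z [ 0.443 -0.896 -0.   ] [-0.896 -0.443  0.004]
q6 effort 0.1419527269899845
fix tilt ry 0.21 rz 0.02 deg yaw ang -63.7 CW from start 165.5
```

```bash
python3 - <<'E'
from h import *
for i in range(6):
    s=ctrl.get_state(); print(s['time'],s['wrist_torque'][2].round(3),s['contact_force'][2].round(2)); snap('scene','s13')
E
python3 foot.py f6 s12 s13
```

```text
13.55 0.269 1.48
13.6 0.065 0.75
13.65 0.08 0.52
13.7 0.238 0.18
13.75 0.26 0.51
13.8 0.313 0.53
```

View pics/f6.png

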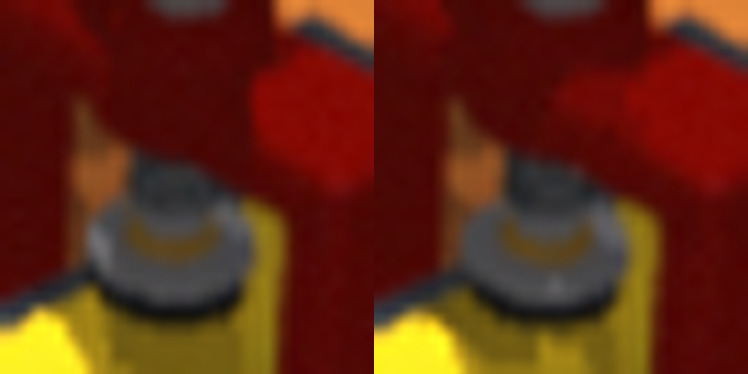

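>>> {"method": "drive_tool", "body": {
  "series": [
    [[0.004,0,0],[4,0,0]]
  ]
}}

```text
time: 13.95
eef_pos: [0.554, 0.0431, 0.1599]
tcp_rot: [-0.693, -0.136, 0.695, -0.136]
contact_force: [-1.2, 0.1, 1.5]
opening: 0.553
```

```bash
python3 m.py|grep -v turn
```

```text
t 13.95 pos [0.554  0.0431 0.1599] q6 1.08 F [-1.21  0.12  1.52] T [0.115 0.174 0.279] op 0.553
shift units [-0.142  0.003 -0.041] axes y,z [ 0.377 -0.926 -0.   ] [-0.926 -0.377  0.004]
q6 effort -0.21319848485291004
fix tilt ry 0.21 rz 0.02 deg yaw ang -67.84 CW from start 169.6
```

>>> {"method": "drive_tool", "body": {
  "series": [
    [[0.004,0,0],[4,0,0]]
  ]
}}

```text
time: 14.05
eef_pos: [0.554, 0.0431, 0.1598]
tcp_rot: [-0.697, -0.111, 0.7, -0.112]
contact_force: [-1.9, 0.3, 0.5]
opening: 0.551
```

```bash
python3 m.py|grep -v turn
```

```text
t 14.05 pos [0.554  0.0431 0.1598] q6 1.151 F [-1.87  0.33  0.49] T [0.141 0.205 0.377] op 0.551
shift units [-0.145  0.001 -0.041] axes y,z [ 0.311 -0.95  -0.   ] [-0.95  -0.311  0.004]
q6 effort -0.055611716816201806
fix tilt ry 0.22 rz 0.00 deg yaw ang -71.87 CW from start 173.7
```

```bash
cat > fit.py <<'E'
import numpy as np
from scipy.optimize import least_squares
A=np.array([15.3,33.9,46.2,58.5,70.7,82.8,94.7,106.7,116.4,128.2,138,147.6,152.6,157.4,162.1,163.8,165.5,169.6,173.7])
T=np.array([.191,.175,.126,.229,.136,.196,.21,.187,.207,.196,.226,.231,.308,.306,.261,.252,.269,.279,.377])
import sys
for x in sys.argv[1:]:
    a,t=x.split(','); A=np.r_[A,float(a)]; T=np.r_[T,float(t)]
r=np.radians(A)
F=lambda t,r:np.maximum(0,80*np.log1p(np.exp((r-t)/.05))*.05)
for b in (None,.2):
    f=(lambda p:p[1]+.0025*F(p[0],r)-T) if b is None else (lambda p:b+.0025*F(p[0],r)-T)
    s=least_squares(f,[2.4,.19][:2 if b is None else 1],diff_step=1e-3); J=s.jac; sd=f(s.x).std(); C=np.linalg.inv(J.T@J)*sd**2
    print(s.x,C.diagonal()**.5,'sd',sd,'F now',F(s.x[0],r[-1]),'+-',80*C[0,0]**.5)
E
python3 fit.py
```

```text
[2.3063787  0.18511723] [0.07817108 0.01064445] sd 0.033050436299767665 F now 58.020658786396 +- 6.253686072079367
[2.38656567] [0.05874618] sd 0.03387048955076232 F now 51.6057089202477 +- 4.699694295541732
```

>>> {"method": "drive_tool", "body": {
  "series": [
    [[0,0,0],[0,0,0]],
    [[0,0,0],[0,0,0]],
    [[0,0,0],[0,0,0]],
    [[0,0,0],[0,0,0]],
    [[0,0,0],[0,0,0]]
  ],
  "grip": 1
}}

```text
time: 14.55
eef_pos: [0.5547, 0.0428, 0.1597]
tcp_rot: [-0.697, -0.113, 0.699, -0.113]
contact_force: [0.2, -0.4, -0.0]
opening: 1.0
```

```bash
python3 m.py; python3 -c "
from h import *
snap('scene','s14'); crop('s14',310,160,140,140,4.2,'s14c')"; python3 foot.py f7 s13 s14
```

```text
t 14.55 pos [0.5547 0.0428 0.1597] q6 1.146 F [ 0.25 -0.41 -0.02] T [-0.013 -0.022 -0.004] op 1.0
shift units [-0.146 -0.009 -0.029] axes y,z [ 0.315 -0.949  0.   ] [-0.949 -0.315  0.002]
turn [-1.7345e+02  4.0000e-02  1.5000e-01]
q6 effort 0.0003800712056545308
fix tilt ry 0.10 rz -0.02 deg yaw ang -71.64 CW from start 173.4
```

View pics/s14c.png

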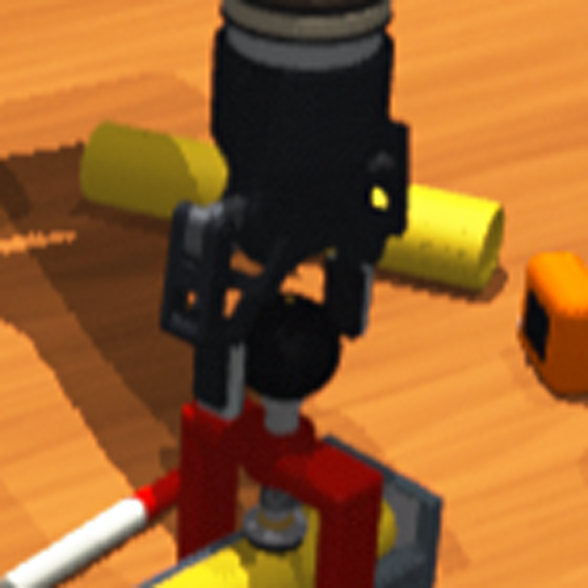

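View pics/f7.png

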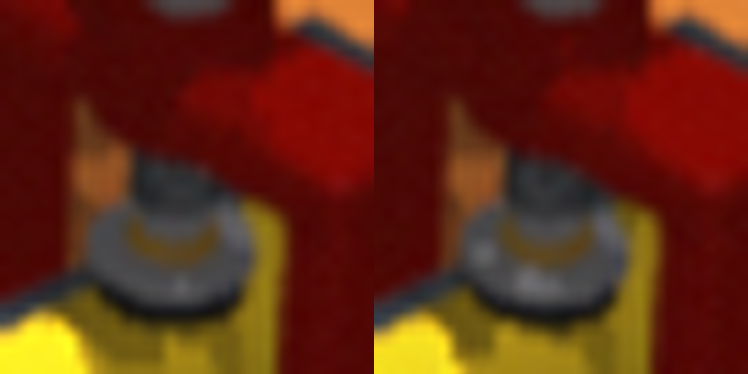

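>>> {"method": "drive_tool", "body": {
  "series": [
    [[-0.5,0,0],[0,0,0]],
    [[-0.8,0,0],[0,0,0]],
    [[-0.8,0,0],[0,0,0]],
    [[-0.8,0,0],[0,0,0]],
    [[0,0,0],[0,0,0]]
  ]
}}

```text
time: 15.1
eef_pos: [0.554, 0.0429, 0.3079]
tcp_rot: [-0.696, -0.113, 0.7, -0.113]
contact_force: [-0.1, -0.1, 0.1]
opening: 0.998
```

>>> {"method": "drive_tool", "body": {
  "series": [
    [[0,0.9,0],[0,0,0]],
    [[0,0.9,0],[0,0,0]],
    [[0,0.9,0],[0,0,0]],
    [[0,0.9,0],[0,0,0]],
    [[0,0,0],[0,0,0]]
  ]
}}

```text
time: 15.6
eef_pos: [0.6135, -0.1317, 0.3088]
tcp_rot: [-0.697, -0.115, 0.698, -0.116]
contact_force: [0.3, 0.4, -0.2]
opening: 0.997
```

```bash
python3 m.py; python3 -c "
from h import *
snap('scene','s15'); snap('top','t15'); crop('s15',290,215,180,140,4.4,'s15c'); crop('s15',380,255,60,60,10,'s15d')"
```

```text
t 15.6 pos [ 0.6135 -0.1317  0.3088] q6 0.87 F [ 0.33  0.42 -0.17] T [-0.035  0.028  0.003] op 0.997
shift units [ 2.835 -3.693 -0.044] axes y,z [ 0.322 -0.947  0.   ] [-0.947 -0.322  0.001]
turn [-1.7302e+02  4.0000e-02  1.0000e-01]
q6 effort -0.12218980584293604
fix tilt ry 0.07 rz -0.03 deg yaw ang -71.2 CW from start 173.0
```

View pics/s15c.png

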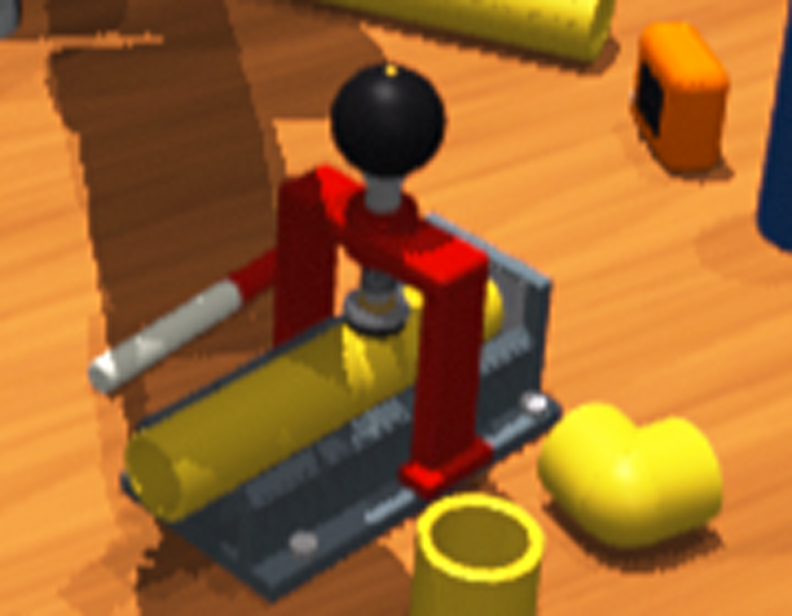

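View pics/s15d.png

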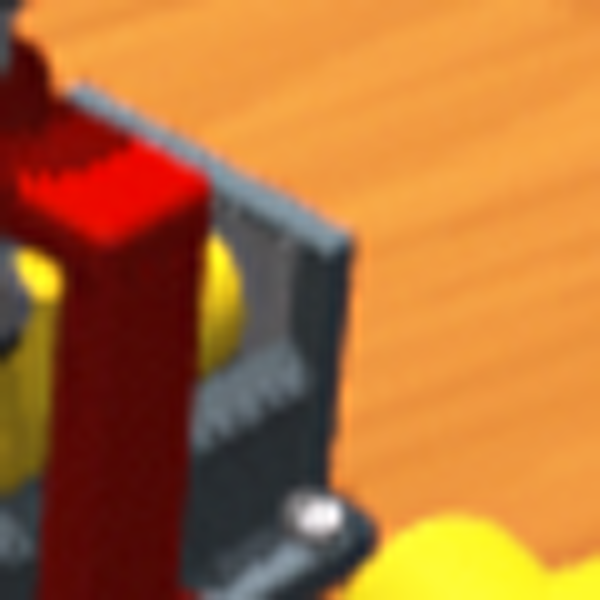

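View pics/t15.png

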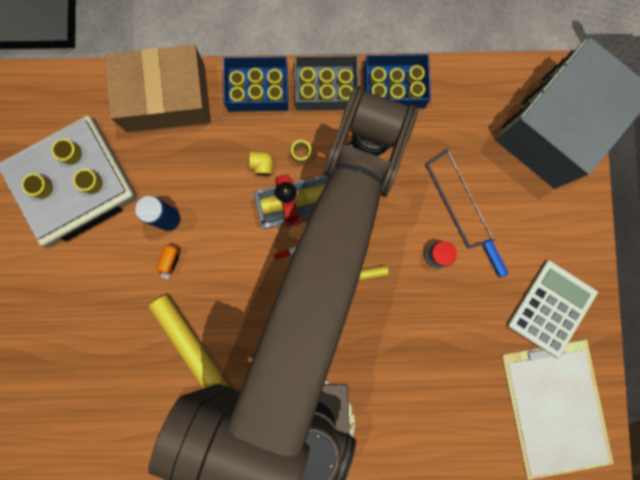

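```bash
python3 -c "
from plant import ctrl
print(ctrl.sign_off())"
```

```text
the job is handed in; nothing more can be done
None
```

The pipe is against the end stop and clamped, the knob is released, and the job is handed in at about 15.7 s of the 69 s. No verdict was reported.

**What I did:** I pushed the pipe about 42 mm with the shut fingers until it stopped moving at 10–12 N. Then I gripped the ball knob and turned it clockwise about 174° in one grip. I opened the gripper, rose clear and moved the arm aside.

**Last checks:**
- **Pipe home:** the visible edge of the pipe's stop end is within about 1 mm of where it should be, and it did not move while I tightened.
- **Clamp force:** I could not measure it directly. The wrist torque rose from about 0.19 to about 0.33 N m, and fits to those readings give 52–58 N, give or take 6 N. Single readings were noisy, and the last one (0.377 N m) alone would mean about 70 N.
- **No slip:** the ball came down about 7.5 mm against 7.7 mm expected, so the grip slipped little if at all.
- **Gripper and counter:** wrist force and torque were about zero after release. The other things look unmoved, though the arm hid most of the marker in the last top view; it is in its place in the scene view.

**Disagreements along the way:**
- The first grip on the knob was off-centre and rode up 8 mm, so I let go and gripped again lower.
- The top camera showed the end stop about 4 mm from where my clamp origin put it, and the scene camera about 2.5 mm. I therefore judged "home" by the pipe against the stop as seen, and by the push force.

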